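# Snap the cork box's lid shut all round

## Robot

A 7-joint arm with a two-finger parallel gripper is mounted at the origin on the work surface. World frame = base frame: x ahead of the robot, y to its left, z up, the work surface at z = 0. Lengths are in m, angles in rad, forces in N, time in s.
With the tool pointing down it reaches from about 0.425 to 0.875 m from the base axis. Payload 8.4 kg.
Tool frame: the origin (TCP) lies on the centre line of the jaws, within the pads' length; the fingertips stand 22 mm ahead of it and the grasp point (between the pads) lies 3 mm ahead of it; z points along the fingers, y is the line along which they close (so a half turn about z gives the same grasp; the last joint's range is limited). The gripper opens to 85 mm and grips with 20 to 120 N. Pads are 22 mm wide; open, the fingers measure 114 mm over their backs; the gripper's body (76 mm by 85 mm) begins 54 mm behind the grasp point. The pads swing forward as they close: fully open they stand 13 mm farther back than shut.
Start: joints at [1.141, 0.333, 0.04, 1.465, -0.013, 1.343, -0.059], TCP at [0.211, -0.615, 0.22] pointing down, gripper open.
Joint ranges: [-2.58, 2.58], [-0.38, 2.09], [-1.3, 1.39], [0.25, 2.4], [-1.5, 4.64], [0.08, 2.09], [-2.65, 2.65]. Speed limits (rad/s): [2.22, 2.22, 2.79, 2.79, 3.14, 3.14, 3.14].

## Interface

Orientations are given as [roll, pitch, yaw] about the fixed x, y, z axes, in that order (R = Rz(yaw) Ry(pitch) Rx(roll)).
In Python, from workcell import r gives the robot as it stands.
- The arm moves only by the shell command python3 -m crank 'ROWS' [OPENING] [FORCE]. ROWS is JSON, a list of rows, each a list of 4 numbers: the shift along the tool's x, y, z in mm, then the turn about the tool's z in degrees. In form: [[x, y, z, yaw], ...]. A call has 1 to 12 rows; each row shifts and turns the commanded pose from where the row before left it, along the tool's axes as they then stand; what a row does not reach is not made up. A row lasts 1/8 s, in which the tool goes at most 62.5 mm and 10.7 degrees, less where a joint would pass 70% of its speed; a pose out of reach is approached as far as the arm can. A call with a gripper value outside its range is refused whole. OPENING is the finger opening in mm, from 0 to 85.4, set as the call begins (- or left out, the last holds). The fingers move at their own pace and stop on an object; FORCE is the grip in N (left out, the last holds). Time passes only in rows, so rows that do not move let the fingers close. It gives the time, the measured TCP pose, the force, the opening and the grip force at its end, in the units of the state.
- r.get_obs(): the state, without advancing time (a new reading comes with each control period).
- r.read_camera(name): name is "scene" or "top" or "wrist"; returns the picture (384x512x3 uint8, blue, green, red); there is no depth.
- r.camera_model(name): a dict with "fx", "fy", "cx", "cy" (pixels), "distortion" ([k1, k2, p1, p2, k3] as OpenCV has them; the pictures are not rectified), "R" (3x3) and "t" (3): a world point X has camera coordinates R X + t. Camera axes: x right, y down, z forward; pixel columns grow to the right and rows downward; lengths in m; the calibration is good to about 2 mm. A picture is of the moment at which its call begins: read the wrist's pose just before it. camera_model takes no time and is no camera call; for the wrist camera it gives the pose at the moment of the call.
- r.sign_off(): hands the job in; it is judged then, once.
The state is a dict: "time": time; "joint_positions": joint angles; "dq": joint speeds; "joint_efforts": joint torques, N m; "eef_pos": TCP position; "tool_rot": TCP orientation; "force": force on the tool from outside, world axes, zero at the start; "ft_torque": the same for the moment, N m; "opening": opening from 0.0 (shut) to 1.0 (fully open); "grip_force": force on a finger pad.
Only numpy, scipy, OpenCV 4.12 (cv2) and the standard library are available. Lean on these libraries where they do the work, as an engineer would, in place of code of your own. Each camera call takes 0.05 s, during which the arm holds its last target. There are 200 camera calls.

## Task

The lid of the box of corks is on, but the four sections of its rim, one along each side, are all standing up. With your fingertips press each section down until it clicks shut and stays flush, so that the lid is closed all round. Only press: do not pick the box up, tip it or shove it along the table, and leave the glue stick, the cork and the roll of tape beside it alone.

Things in the scene. Friction and masses are not known exactly. Their poses are not given: they have to be found in the camera images.
- box: Loose clear plastic tub of wine corks, 130 (x) x 180 (y) x 70 mm high, white lid 139 x 189 mm over all, about 0.8 kg, upright on the table. Origin: centre of its underside; z up, y along its long side. The lid's middle is a fixed panel 70 x 120 mm, top 76 mm above the underside; its corners are fixed 32 mm blocks, tops at 78 mm. Between the corners the rim is four hinged sections.
- rim_far (a joint): Angle (rad) of the rim section along one of the two long sides, on the box's +x side: white plate 120 mm long, 32 mm from hinge line (beside the middle panel) to outer edge. 0 = shut, top flush with the corner blocks. About 0.26 = open, outer edge 8 mm proud. Pushed less than half-way it springs back up; past half-way it clicks down on its stop and stays. Takes about 8 N at its press point.
- rim_far_press (a point): Press point on the top face of section rim_far: at the middle of its length, 22 mm out from its hinge line (10 mm in from its outer edge). Moves with the section: 78 mm above the box's underside when shut, about 6 mm higher when open.
- rim_near (a joint): Angle (rad) of the rim section along the other long side, on the box's -x side: white plate 120 mm long, 32 mm from hinge line (beside the middle panel) to outer edge. 0 = shut, top flush with the corner blocks. About 0.26 = open, outer edge 8 mm proud. Pushed less than half-way it springs back up; past half-way it clicks down on its stop and stays. Takes about 8 N at its press point.
- rim_near_press (a point): Press point on the top face of section rim_near: at the middle of its length, 22 mm out from its hinge line (10 mm in from its outer edge). Moves with the section: 78 mm above the box's underside when shut, about 6 mm higher when open.
- rim_left (a joint): Angle (rad) of the rim section along one of the two short sides, on the box's +y side: white plate 70 mm long, 32 mm from hinge line (beside the middle panel) to outer edge. 0 = shut, top flush with the corner blocks. About 0.26 = open, outer edge 8 mm proud. Pushed less than half-way it springs back up; past half-way it clicks down on its stop and stays. Takes about 8 N at its press point.
- rim_left_press (a point): Press point on the top face of section rim_left: at the middle of its length, 22 mm out from its hinge line (10 mm in from its outer edge). Moves with the section: 78 mm above the box's underside when shut, about 6 mm higher when open.
- rim_right (a joint): Angle (rad) of the rim section along the other short side, on the box's -y side: white plate 70 mm long, 32 mm from hinge line (beside the middle panel) to outer edge. 0 = shut, top flush with the corner blocks. About 0.26 = open, outer edge 8 mm proud. Pushed less than half-way it springs back up; past half-way it clicks down on its stop and stays. Takes about 8 N at its press point.
- rim_right_press (a point): Press point on the top face of section rim_right: at the middle of its length, 22 mm out from its hinge line (10 mm in from its outer edge). Moves with the section: 78 mm above the box's underside when shut, about 6 mm higher when open.
- glue_stick: Bystander: white glue stick with orange cap, 28 mm diameter, 92 mm tall, loose, standing. Origin: centre of its underside.
- cork: Bystander: a wine cork, 24 mm diameter, 45 mm tall, loose, standing on end. Origin: centre of its underside.
- tape: Bystander: cardboard-brown roll of tape lying flat, 90 mm outside and 72 mm inside diameter, 24 mm high, loose. Origin: centre of its underside.
Not all that is in view belongs to the job. Of the things that look like the box, the largest one is meant.

How it is judged:
At the end, for the whole second after the job is handed in: All four rim sections are shut (within 0.05 rad, 1.6 mm at the outer edge) and stay so; the box stands flat and at rest on the table within 30 mm of where it was; the glue stick, the cork and the tape are within 20 mm of where they were (value of joint each of rim_far, rim_left, rim_near, rim_right below 0.05 rad and angle between box's own z axis and vertical below 0.03 rad and height (world z) of box below 0.005 m and linear speed of box below 0.02 m/s and distance of box from where it was at the start of the episode below 0.03 m and distance of each of glue_stick, cork, tape from where it was at the start of the episode below 0.02 m); the robot touches nothing.
It fails at once if the box is lifted off the table (more than 10 mm) (height (world z) of box above 0.01 m).
It fails at once if the box is tipped (more than 0.12 rad) (angle between box's own z axis and vertical above 0.12 rad).
It fails at once if the box is shoved more than 30 mm (distance of box from where it was at the start of the episode above 0.03 m).
It fails at once if the glue stick, the cork or the roll of tape is moved more than 20 mm or knocked over (distance of any of glue_stick, cork, tape from where it was at the start of the episode above 0.02 m or angle between any of glue_stick, cork, tape's own z axis and vertical above 0.5 rad).
It also fails if it takes over 48 s, if anything falls off the work surface, if the arm or the gripper's body presses on something with over 40 N, if the wrist force passes 120 N, or if a joint passes its speed limit or range.

## Working session

There is one attempt and no reset: what is moved stays moved. The work goes in short steps, Python scripts to look and compute and a shell command to move; the robot and the scene stay as the last step left them, time stands still between calls to the robot, and variables do not carry over. Pictures are saved under pics/ and viewed, at most 10 in all, crops included, and the job is handed in when it is done.

```bash
mkdir -p pics
python3 - <<'E'
from workcell import r
import cv2
o=r.get_obs();print(o['time'],o['eef_pos'],o['tool_rot'],o['force'],o['opening'])
a=r.read_camera("scene");b=r.read_camera("top")
cv2.imwrite('pics/scene.png',a);cv2.imwrite('pics/top.png',b)
E
```

```text
0.0 [ 0.21092596 -0.61433568  0.21913941] [-3.14002940e+00  1.28271945e-04  3.30767425e-01] [1.0930433  0.77666082 0.19868507] 0.9988904005231048
```

View pics/top.png

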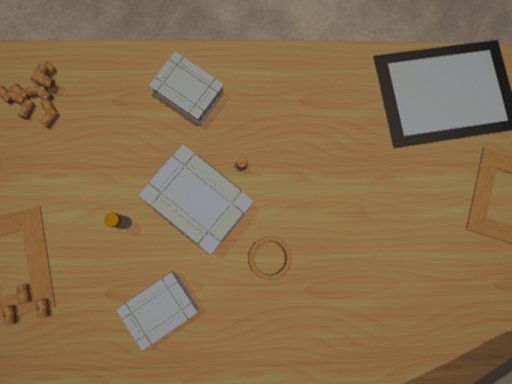

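View pics/scene.png

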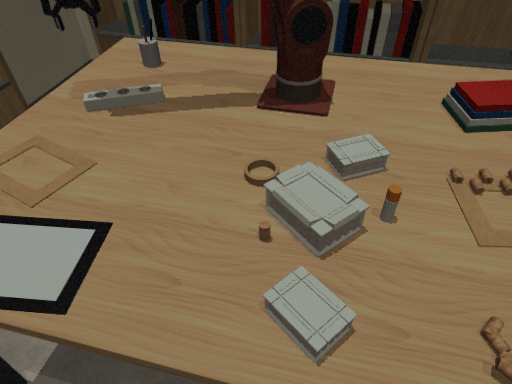

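The target is the middle box, centred near (197,198) in the top view. The glue stick is at (115,220), the cork at (241,164) and the tape at (270,258). Next I'll fit the lid outline and cast its corners onto the plane at z = 0.078.

```bash
cat > h.py <<'E'
import cv2,numpy as np
from workcell import r
def cast(m,px,z):
    K=np.array([[m['fx'],0,m['cx']],[0,m['fy'],m['cy']],[0,0,1]])
    u=cv2.undistortPoints(np.float64(px).reshape(-1,1,2),K,np.float64(m['distortion'])).reshape(-1,2)
    R=np.array(m['R']);t=np.array(m['t']);C=-R.T@t
    d=np.c_[u,np.ones(len(u))]@R
    return C+d*((z-C[2])/d[:,2])[:,None]
E
python3 - <<'E'
from h import *
a=cv2.imread('pics/top.png');m=r.camera_model('top')
hsv=cv2.cvtColor(a,cv2.COLOR_BGR2HSV)
w=((hsv[...,1]<45)&(hsv[...,2]>125)).astype('uint8')*255
w=cv2.morphologyEx(w,cv2.MORPH_CLOSE,np.ones((3,3)))
cs,_=cv2.findContours(w,cv2.RETR_EXTERNAL,cv2.CHAIN_APPROX_NONE)
for c in cs:
    if cv2.contourArea(c)<800: continue
    # rectangle fitted in world at lid height
    P=cast(m,c,0.08)[:,:2]
    q=cv2.minAreaRect((P*1000).astype('float32'))
    print(q,cv2.minAreaRect(c)[0])
print(cast(m,[[197,198]],.078),cast(m,[[113,220]],.09),cast(m,[[241,164]],.045),cast(m,[[270,258]],.02))
print('scene cam', -np.array(m['R']).T@np.array(m['t']))
print(r.camera_model('wrist')['t'])
E
```

```text
((341.5491638183594, 206.42462158203125), (93.9195556640625, 126.96006774902344), 33.35365676879883) (156.1923065185547, 311.0384521484375)
((560.5892333984375, 131.64645385742188), (188.01614379882812, 136.51730346679688), 50.20884704589844) (195.7351531982422, 198.10147094726562)
((800.066650390625, 154.31472778320312), (126.21834564208984, 92.67362213134766), 54.545921325683594) (185.67933654785156, 84.28012084960938)
((786.4542236328125, -405.73797607421875), (161.78506469726562, 234.20626831054688), 8.509997367858887) (447.51483154296875, 91.60075378417969)
[[0.56023936 0.12936503 0.078     ]] [[0.51701973 0.29131306 0.09      ]] [[0.63664506 0.04074777 0.045     ]] [[ 0.43700211 -0.01901532  0.02      ]]
scene cam [0.46166664 0.03298518 0.82883567]
[-0.64811419 -0.03773327  0.37981883]
```

The lid fits as a 188 × 136.5 mm rectangle. Its centre is about (0.561, 0.132), with the long axis at 50.2°. I'll move above it with the fingers closed.

```bash
python3 -m crank '[[36,-37,0,0],[36,-37,0,0],[36,-37,0,0],[36,-37,0,0],[36,-37,0,0],[36,-37,0,0],[36,-37,0,0],[36,-37,0,0],[36,-37,0,0],[36,-37,0,0],[36,-37,0,0],[36,-37,0,0]]' 0 40
python3 -m crank '[[36,-37,0,0],[36,-37,0,0],[36,-37,0,0],[33,-37,0,0],[0,0,0,-10.4],[0,0,0,-10.4],[0,0,0,-10.4],[0,0,0,0]]' 0 40
python3 - <<'E'
from h import *
o=r.get_obs();print(o['time'],o['eef_pos'],o['tool_rot'],o['force'],o['opening'])
m=r.camera_model('wrist');a=r.read_camera('wrist');cv2.imwrite('pics/w1.png',a)
import pickle;pickle.dump((m,o['eef_pos'],o['tool_rot']),open('w1.pkl','wb'))
E
```

```text
time: 1.6
eef_pos: [0.4758, -0.053, 0.2199]
tool_rot: [3.141, 0.0, 0.331]
force: [1.5, 0.2, -0.6]
opening: 0.001
grip_force: 0.0
time: 2.6
eef_pos: [0.5606, 0.1311, 0.2196]
tool_rot: [-3.141, 0.0, 0.874]
force: [0.0, 0.5, 0.2]
opening: 0.001
grip_force: 0.0
2.6 [0.56056525 0.13111409 0.21963584] [-3.14094375e+00  4.80896240e-04  8.74096096e-01] [0.00992668 0.48971939 0.17202058] 0.0008235307650347911
```

View pics/w1.png

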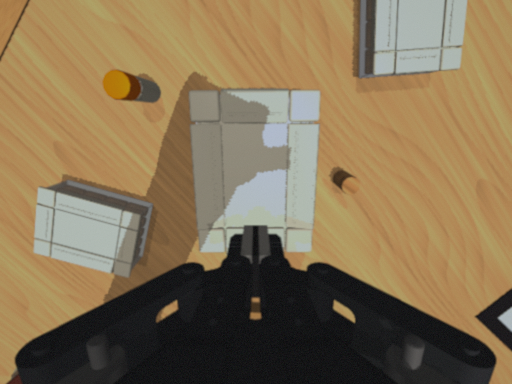

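The wrist view shows the lid aligned with the tool. Its corners are near (190,91), (320,91), (311,251) and (201,251), and the closed fingertips are at (256,232). I'll cast these corners as a check.

Run:
```python
from h import *
import pickle
m,p,o=pickle.load(open('w1.pkl','rb'))
W=cast(m,[[190,91],[320,91],[311,251],[201,251]],.078)[:,:2]*1000
print(W.round(1),W.mean(0))
for i in range(4):
    d=W[(i+1)%4]-W[i];print(np.linalg.norm(d).round(1),np.degrees(np.arctan2(d[1],d[0])).round(1))
y=o[2];d=W-np.array(p[:2])*1000
print(d@np.array([[np.cos(y),np.sin(y)],[np.sin(y),-np.cos(y)]]).T)
```

```text
[[568.  247.8]
 [672.1 161. ]
 [554.3  17.8]
 [450.1 104.6]] [561.09578832 132.80979626]
135.6 -39.8
185.4 -129.4
135.6 140.2
185.5 50.5
[[ 94.27067413 -69.2102136 ]
 [ 94.45633638  66.35412386]
 [-90.91671353  67.87719243]
 [-91.24634168 -67.74596239]]
```

Both views agree to within 2 mm. I'll press the +long-end section first.

```bash
python3 -m crank '[[41,0,0,0],[42,0,30,0],[0,0,50,0],[0,0,22,0],[0,0,0,0]]'
python3 -m crank '[[0,0,3,0],[0,0,3,0],[0,0,3,0],[0,0,0,0]]'
python3 -m crank '[[0,0,3,0],[0,0,2,0],[0,0,0,0]]'
```

```text
time: 3.28
eef_pos: [0.6132, 0.194, 0.117]
tool_rot: [-3.14, 0.002, 0.873]
force: [-0.9, -0.5, 1.0]
opening: 0.003
grip_force: 0.0
time: 3.78
eef_pos: [0.614, 0.1949, 0.1092]
tool_rot: [3.141, -0.0, 0.875]
force: [0.3, 0.1, 0.0]
opening: -0.006
grip_force: 0.0
time: 4.15
eef_pos: [0.6138, 0.1949, 0.1037]
tool_rot: [-3.141, 0.0, 0.875]
force: [0.1, 0.2, 0.5]
opening: 0.001
grip_force: 0.0
```

```bash
python3 -m crank '[[0,0,2,0],[0,0,2,0],[0,0,0,0]]'
python3 -m crank '[[0,0,2,0],[0,0,0,0]]'
```

```text
time: 4.53
eef_pos: [0.6139, 0.1949, 0.0998]
tool_rot: [-3.141, 0.0, 0.875]
force: [-0.0, 0.1, -0.1]
opening: 0.002
grip_force: 0.0
time: 4.78
eef_pos: [0.6139, 0.1949, 0.0979]
tool_rot: [-3.141, 0.0, 0.875]
force: [0.5, -0.2, -0.5]
opening: 0.001
grip_force: 0.0
```

Run:
```python
from h import *
a=r.read_camera('wrist');b=r.read_camera('scene')
b=cv2.resize(b[140:280,230:410],None,fx=3,fy=3,interpolation=cv2.INTER_CUBIC)
cv2.imwrite('pics/w2.png',np.hstack([cv2.resize(a,(0,0),fx=.5,fy=.5),cv2.copyMakeBorder(b,0,0,0,0,0)[:192*2,:540][:192]]) if 0 else np.vstack([b,]))
cv2.imwrite('pics/w2w.png',a)
```

```text
(no output)
```

View pics/w2.png

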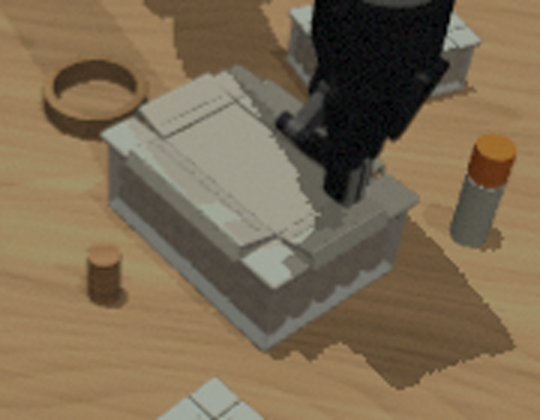

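View pics/w2w.png

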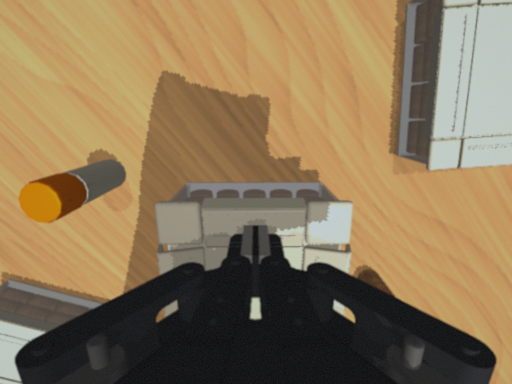

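The section is still standing and the closed tip is over it at about (256,228) in the wrist view, but not yet touching. I'll go lower in small steps.

```bash
for i in 1 ; do python3 -m crank '[[0,0,2,0],[0,0,0,0]]'; python3 -m crank '[[0,0,2,0],[0,0,0,0]]';python3 -m crank '[[0,0,2,0],[0,0,0,0]]'; done
```

```text
time: 5.12
eef_pos: [0.6138, 0.1949, 0.0958]
tool_rot: [-3.141, 0.0, 0.875]
force: [0.3, -0.2, 0.8]
opening: 0.001
grip_force: 0.0
time: 5.38
eef_pos: [0.6138, 0.195, 0.0938]
tool_rot: [-3.141, 0.0, 0.875]
force: [1.0, 0.3, -1.5]
opening: 0.001
grip_force: 0.0
time: 5.62
eef_pos: [0.6139, 0.1949, 0.0918]
tool_rot: [-3.141, 0.0, 0.875]
force: [0.5, -0.1, -0.0]
opening: 0.001
grip_force: 0.0
```

```bash
python3 -m crank '[[0,0,2,0],[0,0,0,0]]'; python3 -m crank '[[0,0,2,0],[0,0,0,0]]';python3 -m crank '[[0,0,2,0],[0,0,0,0]]'
python3 - <<'E'
from h import *
a=r.read_camera('wrist');b=r.read_camera('scene')
b=cv2.resize(b[140:270,250:410],None,fx=3,fy=3,interpolation=cv2.INTER_CUBIC)
a=cv2.resize(a[150:300,140:370],None,fx=1.7,fy=1.7)
c=np.zeros((600,480,3),'uint8');c[:390]=b;c[392:392+208,:391]=a[:208,:391]
cv2.imwrite('pics/w3.png',c)
E
```

```text
time: 5.88
eef_pos: [0.6139, 0.195, 0.0898]
tool_rot: [-3.141, 0.0, 0.875]
force: [-0.5, 0.1, 0.4]
opening: -0.002
grip_force: 0.0
time: 6.12
eef_pos: [0.6138, 0.1949, 0.0878]
tool_rot: [-3.141, 0.0, 0.875]
force: [1.0, 0.2, -0.4]
opening: 0.002
grip_force: 0.0
time: 6.38
eef_pos: [0.6139, 0.1949, 0.0858]
tool_rot: [-3.141, 0.0, 0.875]
force: [0.6, -0.6, 0.2]
opening: -0.004
grip_force: 0.0
```

View pics/w3.png

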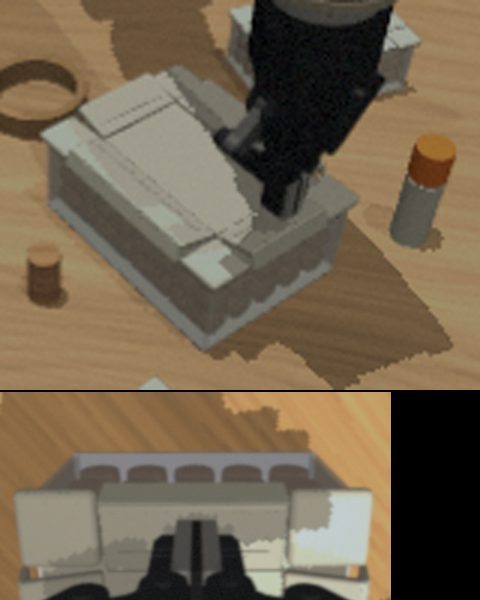

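Run:
```python
from h import *
o=r.get_obs();p=np.array(o['eef_pos']);m=r.camera_model('wrist')
K=np.array([[m['fx'],0,m['cx']],[0,m['fy'],m['cy']],[0,0,1]])
R=np.array(m['R']);t=np.array(m['t'])
print('z',p)
for d in range(-30,50,10):
    q=cv2.projectPoints((p-[0,0,d/1000]).reshape(1,1,3),cv2.Rodrigues(R)[0],t,K,np.float64(m['distortion']))[0].ravel();print(d,q.round(1))
# lid corner outer points now, from crop: (18,490),(370,490) -> px
c=lambda u,v:[140+u/1.7,150+(v-392)/1.7]
for z in (.06,.07,.078,.086):
    W=cast(m,[c(18,491),c(370,490),c(102,488),c(287,486)],z)*1000
    print(z,np.linalg.norm(W[1]-W[0]).round(1),W[:2,:2].mean(0).round(1),np.linalg.norm(W[3]-W[2]).round(1),W[2:,:2].mean(0).round(1))
print(cast(m,[[256,226]],.078))
```

```text
z [0.61393075 0.19498624 0.08600486]
-30 [256.8 255.7]
-20 [256.7 246.6]
-10 [256.6 238.6]
0 [256.5 231.5]
10 [256.5 225.2]
20 [256.4 219.5]
30 [256.4 214.4]
40 [256.3 209.7]
0.06 148.5 [616.7 201. ] 77.7 [617.9 202.1]
0.07 140.3 [619.  203.7] 73.4 [620.2 204.7]
0.078 133.7 [620.9 205.9] 70.0 [622.  206.8]
0.086 127.1 [622.8 208. ] 66.5 [623.8 208.9]
[[0.6138703 0.195419  0.078    ]]
```

The fingertips look shorter than stated: the tip appears only about 10 mm or less ahead of the TCP. I'll keep feeling downward.

```bash
for i in 1; do python3 -m crank '[[0,0,2,0],[0,0,0,0]]'; python3 -m crank '[[0,0,2,0],[0,0,0,0]]';python3 -m crank '[[0,0,2,0],[0,0,0,0]]'; done | grep -E "eef|force: \["
```

```text
eef_pos: [0.6139, 0.1949, 0.0838]
force: [0.4, 0.7, 0.0]
eef_pos: [0.6138, 0.1949, 0.0818]
force: [0.5, -1.2, 0.7]
eef_pos: [0.6138, 0.1949, 0.0798]
force: [0.5, -0.4, 0.8]
```

Run:
```python
from h import *
o=r.get_obs();p=np.array(o['eef_pos']);m=r.camera_model('scene');b=r.read_camera('scene')
K=np.array([[m['fx'],0,m['cx']],[0,m['fy'],m['cy']],[0,0,1]])
b=cv2.resize(b[150:260,290:400],None,fx=5,fy=5,interpolation=cv2.INTER_CUBIC)
def pr(P): return cv2.projectPoints(np.float64(P).reshape(1,1,3),cv2.Rodrigues(np.array(m['R']))[0],np.array(m['t']),K,np.float64(m['distortion']))[0].ravel()
for d,c in ((0,(0,0,255)),(10,(0,255,0)),(22,(255,0,0))):
    q=(pr(p-[0,0,d/1000])-[290,150])*5;print(d,q);cv2.circle(b,tuple(int(v) for v in q),4,c,1)
# expected corner block outer corners at z=.078
u=np.array([np.cos(.876),np.sin(.876)]);v=np.array([-u[1],u[0]]);C=np.array([.561,.132])
for i in(1,-1):
  for j in (1,-1):
    q=(pr([*(C+i*.0945*u+j*.0695*v),.078])-[290,150])*5;cv2.circle(b,tuple(int(x) for x in q),4,(255,0,255),1)
cv2.imwrite('pics/s4.png',b);print(o['joint_efforts'],o['force'])
```

```text
0 [256.77394649 327.67680526]
10 [253.33312936 344.5412539 ]
22 [249.28636894 364.38700475]
[-3.15090164e-02 -6.69522142e+01 -1.25143200e+01 -3.54490972e+01
  2.63743498e-02 -3.57258192e-02 -1.09688091e-02] [ 0.54677842 -0.41173585  0.83860407]
```

View pics/s4.png

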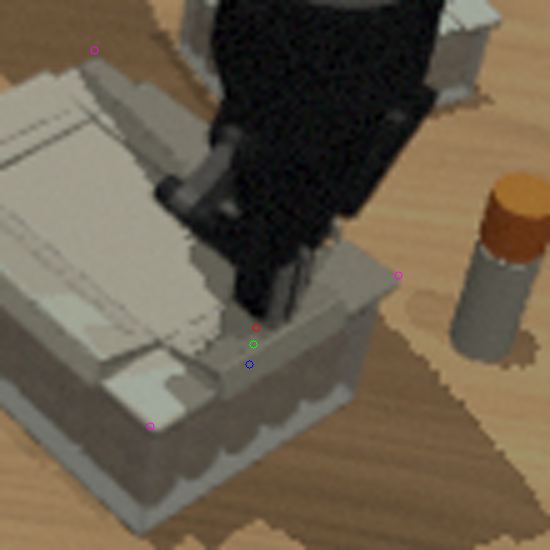

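The predicted lid corners (magenta) match the picture, but the fingertip at about (268,318) shows just above the TCP marker. So the tip really is higher than stated, and I expect contact within a few millimetres.

```bash
for i in 1; do python3 -m crank '[[0,0,2,0],[0,0,0,0]]'; python3 -m crank '[[0,0,2,0],[0,0,0,0]]';python3 -m crank '[[0,0,2,0],[0,0,0,0]]'; done | grep -E "eef|force: \["
```

```text
eef_pos: [0.6139, 0.1949, 0.0778]
force: [0.3, 0.0, -0.1]
eef_pos: [0.6139, 0.195, 0.0758]
force: [0.1, -0.0, -0.3]
eef_pos: [0.6141, 0.1951, 0.0744]
force: [-1.1, -0.5, 3.3]
```

Contact at TCP z ≈ 0.0745. I'll press through.

```bash
for i in 1; do python3 -m crank '[[0,0,2,0],[0,0,0,0]]'; python3 -m crank '[[0,0,2,0],[0,0,0,0]]';python3 -m crank '[[0,0,2,0],[0,0,0,0]]'; done | grep -E "eef|force: \["
```

```text
eef_pos: [0.6145, 0.1955, 0.0726]
force: [0.4, 1.0, 3.9]
eef_pos: [0.6136, 0.1947, 0.0696]
force: [-1.1, -0.1, -0.1]
eef_pos: [0.6135, 0.1947, 0.0674]
force: [0.6, 0.5, -0.4]
```

```bash
for i in 1; do python3 -m crank '[[0,0,1.5,0],[0,0,0,0]]'; python3 -m crank '[[0,0,1.5,0],[0,0,0,0]]'; done | grep -E "eef|force: \[|time"
```

```text
time: 9.02
eef_pos: [0.6139, 0.1949, 0.0668]
force: [-1.7, -1.9, 4.6]
time: 9.28
eef_pos: [0.614, 0.1949, 0.0666]
force: [-5.6, -3.6, 15.7]
```

Seated: 16 N against the stop, no movement. Now the opposite short side.

```bash
python3 -m crank '[[0,0,-25,0],[-40,0,0,0],[-41,0,0,0],[-41,0,0,0],[-41,0,0,0],[0,0,0,0],[0,0,11,0],[0,0,0,0]]'
python3 -m crank '[[0,0,2,0],[0,0,2,0],[0,0,0,0]]'| grep -E "eef|force: \["
python3 -m crank '[[0,0,2,0],[0,0,2,0],[0,0,0,0]]'| grep -E "eef|force: \["
python3 -m crank '[[0,0,2,0],[0,0,1,0],[0,0,0,0]]'| grep -E "eef|force: \["
```

```text
time: 10.28
eef_pos: [0.5092, 0.0708, 0.078]
tool_rot: [-3.14, 0.0, 0.877]
force: [0.4, -0.2, 0.0]
opening: -0.003
grip_force: 0.0
eef_pos: [0.5095, 0.0701, 0.0749]
force: [0.8, -0.8, 0.1]
eef_pos: [0.5095, 0.0698, 0.071]
force: [-0.5, 0.6, 0.1]
eef_pos: [0.5094, 0.0699, 0.0678]
force: [-0.4, -0.1, -0.2]
```

```bash
python3 -m crank '[[0,0,2,0],[0,0,0,0]]'| grep -E "eef|force: \["
python3 -m crank '[[0,0,1.5,0],[0,0,0,0]]'| grep -E "eef|force: \["
python3 -m crank '[[0,0,1.5,0],[0,0,0,0]]'| grep -E "eef|force: \["
```

```text
eef_pos: [0.5097, 0.0699, 0.0667]
force: [-3.8, -0.3, 9.6]
eef_pos: [0.5098, 0.0699, 0.0664]
force: [-10.7, -1.9, 25.0]
eef_pos: [0.5099, 0.0698, 0.0661]
force: [-17.0, -3.1, 41.3]
```

Seated at the same height. Next, the long sides.

```bash
python3 -m crank '[[0,0,-28,0],[27,19,0,0],[27,19,0,0],[27,18,0,0],[0,0,0,0],[0,0,11,0],[0,0,0,0]]'| grep -E "eef|force: \["
python3 -m crank '[[0,0,2,0],[0,0,2,0],[0,0,0,0]]'| grep -E "eef|force: \["
python3 -m crank '[[0,0,2,0],[0,0,2,0],[0,0,0,0]]'| grep -E "eef|force: \["
python3 -m crank '[[0,0,2,0],[0,0,2,0],[0,0,0,0]]'| grep -E "eef|force: \["
```

```text
eef_pos: [0.6029, 0.0955, 0.0787]
force: [0.6, -0.3, -0.4]
eef_pos: [0.6043, 0.096, 0.076]
force: [0.2, 0.2, -0.2]
eef_pos: [0.6051, 0.0959, 0.0726]
force: [-0.5, -1.8, 5.9]
eef_pos: [0.6039, 0.0963, 0.0675]
force: [-0.3, 0.2, 0.6]
```

```bash
python3 -m crank '[[0,0,1.5,0],[0,0,0,0]]'| grep -E "eef|force: \["
python3 -m crank '[[0,0,1.5,0],[0,0,0,0]]'| grep -E "eef|force: \["
python3 -m crank '[[0,0,-28,0],[0,-38,0,0],[0,-38,0,0],[0,-38,0,0],[0,0,0,0],[0,0,14,0],[0,0,2,0],[0,0,0,0]]'| grep -E "eef|force: \["
python3 -m crank '[[0,0,2,0],[0,0,2,0],[0,0,0,0]]'| grep -E "eef|force: \["
python3 -m crank '[[0,0,2,0],[0,0,2,0],[0,0,0,0]]'| grep -E "eef|force: \["
```

```text
eef_pos: [0.6042, 0.0964, 0.0668]
force: [-2.6, -0.3, 5.2]
eef_pos: [0.6043, 0.0964, 0.0666]
force: [-6.9, -0.8, 17.1]
eef_pos: [0.517, 0.1686, 0.0763]
force: [-0.3, -0.3, 0.6]
eef_pos: [0.5172, 0.1693, 0.0735]
force: [-2.1, -0.9, 6.5]
eef_pos: [0.5168, 0.1691, 0.0688]
force: [0.4, -0.2, -0.7]
```

Press this one to its stop, then retreat up and away for a check.

```bash
python3 -m crank '[[0,0,1.5,0],[0,0,1.5,0],[0,0,0,0]]'| grep -E "eef|force: \["
python3 -m crank '[[0,0,1.5,0],[0,0,0,0]]'| grep -E "eef|force: \["
python3 -m crank '[[0,0,-50,0],[0,0,-50,0],[0,0,-50,0],[-50,0,0,0],[-50,0,0,0],[0,0,0,0],[0,0,0,0]]'| grep -E "eef|force: \[|time"
python3 - <<'E'
from h import *
a=r.read_camera('wrist');b=r.read_camera('scene');t=r.read_camera('top')
b=cv2.resize(b[150:260,250:380],None,fx=4,fy=4,interpolation=cv2.INTER_CUBIC)
c=np.zeros((600,800,3),'uint8');c[:440,:520]=b
c[:384,522:800]=a[:,120:398]
t=cv2.resize(t[135:265,95:300],None,fx=1.2,fy=1.2);c[442:442+156,:t.shape[1]]=t[:156]
cv2.imwrite('pics/f1.png',c)
E
```

```text
eef_pos: [0.517, 0.1691, 0.0667]
force: [-2.7, -1.1, 9.5]
eef_pos: [0.5171, 0.1692, 0.0664]
force: [-9.0, -4.4, 24.1]
time: 17.9
eef_pos: [0.4531, 0.0925, 0.2148]
force: [-0.6, -0.0, -0.2]
```

View pics/f1.png

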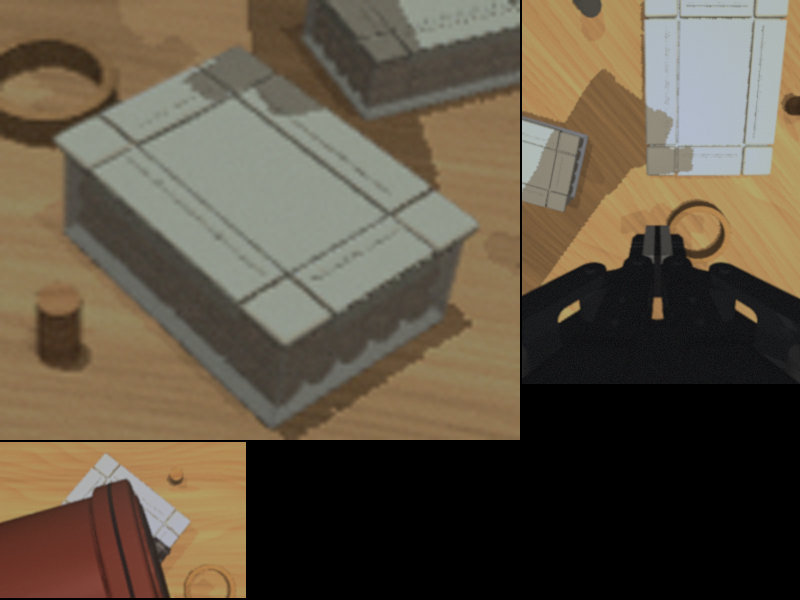

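The scene crop shows all four sections flush with the corner blocks: the right end at (360,250), the near long side at (200,210), the left end at (165,110) and the far long side at (340,145). The box is in place, the cork and tape look undisturbed, and the robot touches nothing.

```bash
python3 -c "
from workcell import r
print(r.sign_off())"
```

```text
the job is handed in; nothing more can be done
None
```

I pressed all four rim sections down to their stops, and the final pictures show them flush with the box where it was; the job is handed in at about 18 s, but the judge returned no verdict.

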